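Clear the engraver's bench: gravers and pliers into their trays

ROBOT

A 6-joint arm with a two-finger parallel gripper is mounted at the origin on the work surface. World frame = base frame: x ahead of the robot, y to its left, z up, the work surface at z = 0. Lengths are in m, angles in degrees, forces in N, time in s.
With the tool pointing down it reaches from about 0.325 to 0.875 m from the base axis. Payload 4.4 kg.
Tool frame: the origin (TCP) lies at the very end of the fingers, on their centre line; the grasp point (between the pads) lies 19 mm behind it; z points along the fingers, y is the direction in which the jaws open and shut (so a half turn about z gives the same grasp; the last joint's range is limited). The gripper opens to 85 mm and grips with 20 to 120 N. Pads are 22 mm wide; open, the fingers measure 114 mm over their backs; the gripper's body (76 mm by 85 mm) begins 54 mm behind the grasp point. The pads swing forward as they close: fully open they stand 13 mm farther back than shut.
Start: joints at [59.043, 11.837, 88.321, -0, 79.842, -8.623], TCP at [0.219, 0.532, 0.231] pointing down, gripper open.
Joint ranges: [-156.59, 156.59], [-49.26, 127.26], [12.9, 141.05], [-63.56, 243.56], [4.71, 150.69], [-161.64, 161.64]. Speed limits (degrees/s): [159.86, 159.86, 180, 180, 180, 180].

INTERFACE

Orientations are given as [roll, pitch, yaw] about the fixed x, y, z axes, in that order (R = Rz(yaw) Ry(pitch) Rx(roll)).
In Python, from bench import telemetry, read_camera, ticket gives the robot as it stands.
- The arm moves only by the tool apply_moves, never from a script. Its argument "steps" is a list of rows, each a list of 7 numbers: the shift along the tool's x, y, z in cm, then the turn, a rotation vector about the tool's x, y, z in degrees, then the finger opening in cm, from 0 to 8.54. In form: [[x, y, z, rx, ry, rz, claw], ...]. A call has 1 to 12 rows; each row is the pose to reach, as a shift and turn from the pose measured when the call began, along the tool's axes at that moment; what a row does not reach only later rows make up. A row lasts 1/12 s, in which the tool goes at most 41.7 mm and 7.16 degrees, less where a joint would pass 70% of its speed; a pose out of reach is approached as far as the arm can. A call with a gripper value outside its range is refused whole. The fingers move at their own pace and stop on an object; "grip_force" is the grip in N (left out, the last holds). Time passes only in rows, so rows that repeat a pose let the fingers close. It gives the time, the measured TCP pose, the force and the opening at its end, in the units of the state.
- telemetry.sense(): the state, without advancing time (a new reading comes with each control period).
- read_camera(name): name is "scene" or "top" or "wrist"; returns a dict with "img" (400x640x3 uint8, red, green, blue), "range_z" (400x640 float32, m along the optical axis (not along the pixel's ray), 0 where there is no reading), "intrinsics" (3x3 intrinsics, pixels), "cam_to_world" (4x4, takes a point from camera to world coordinates). Camera axes: x right, y down, z forward; pixel columns grow to the right and rows downward; lengths in m; the calibration is good to about 2 mm. A picture is of the moment at which its call begins.
- ticket.sign_off(): hands the job in, once; it reports no verdict.
The state is a dict: "clock": time; "joint_pos": joint angles; "joint_vel": joint speeds; "joint_efforts": joint torques, N m; "eef_pos": TCP position; "tcp_rot": TCP orientation; "wrist_force": force on the tool from outside, world axes, zero at the start; "ft_torque": the same for the moment, N m; "gripper_width": finger opening in m.
Only numpy, scipy, OpenCV 4.12 (cv2) and the standard library are available. Lean on these libraries where they do the work, as an engineer would, in place of code of your own. Each camera call takes 0.05 s, during which the arm holds its last target. There are 200 camera calls.

TASK

Tidy the engraving bench: lay both gravers (wooden mushroom handles with a thin steel blade) in the dark wooden tray, their points towards the end with the cork strip, and both pairs of pliers in the plain metal tray, whichever way round. Lay each tool flat on the tray's floor rather than dropping it in, and leave everything else on the bench where it is.

Things in the scene. Friction and masses are not known exactly. Their poses are not given: they have to be found in the camera images.
- graver_tray: Dark wooden tray for gravers, fixed, open on top: 180 (x) x 152 (y) x 28 mm high, walls 6 mm, floor 6 mm thick. Origin: centre of underside, z up. A cork strip (16 mm thick, top at 24 mm) lies across the inside of its +x end, x 67 to 83 mm; clear floor x -84 to 67 mm, y -70 to 70 mm. The two trays may swap sides of the bench.
- plier_tray: Plain aluminium tray for pliers, no cork, fixed, open on top: 180 (x) x 152 (y) x 28 mm high, walls 6 mm, floor 6 mm thick. Origin: centre of underside, x along its length, z up. Clear floor 168 x 140 mm.
- graver_a: One graver: flat-bottomed pale wood mushroom handle, brass ferrule, thin steel blade; 115 mm long, about 45 g. Origin: underside, mid-length; x from handle to point, z up. Knob x -57 to -32 mm, 28 wide, 22 high; stem x -32 to 0 mm, 16 wide, z 3 to 19 mm (grip here across y, 15 mm behind the origin, near its balance point); blade 5 mm thick, x 8 to 57 mm, sloping down to the bench.
- graver_a_point (a point): The cutting point of graver_a: 57.5 mm ahead of its origin, 3 mm above its underside.
- graver_a_heel (a point): The rear end of the handle of graver_a: 57.5 mm behind its origin, 11 mm above its underside.
- graver_b: The other graver: flat-bottomed pale wood mushroom handle, brass ferrule, thin steel blade; 115 mm long, about 45 g. Origin: underside, mid-length; x from handle to point, z up. Knob x -57 to -32 mm, 28 wide, 22 high; stem x -32 to 0 mm, 16 wide, z 3 to 19 mm (grip here across y, 15 mm behind the origin, near its balance point); blade 5 mm thick, x 8 to 57 mm, sloping down to the bench.
- graver_b_point (a point): The cutting point of graver_b: 57.5 mm ahead of its origin, 3 mm above its underside.
- graver_b_heel (a point): The rear end of the handle of graver_b: 57.5 mm behind its origin, 11 mm above its underside.
- pliers_a: One pair of pliers, closed and rigid, lying flat, steel with black grips; 125 mm long, 11 mm thick, about 85 g. Origin: underside, mid-length; x towards the jaws, z up. Steel joint block x 5 to 31 mm, 20 wide, 11 high (grip here across y, 18 mm ahead of the origin); jaws to x 63 mm, 12 wide; handles bow to 46 mm overall width, end at x -63 mm.
- pliers_b: The other pair of pliers, closed and rigid, lying flat, steel with black grips; 125 mm long, 11 mm thick, about 85 g. Origin: underside, mid-length; x towards the jaws, z up. Steel joint block x 5 to 31 mm, 20 wide, 11 high (grip here across y, 18 mm ahead of the origin); jaws to x 63 mm, 12 wide; handles bow to 46 mm overall width, end at x -63 mm.
- loupe: Eye loupe, black, 42 mm across, 30 mm high. Bystander, stands loose on the bench, to be left where it is. Origin: centre of its underside.
- tin: Small round metal tin, 44 mm across, 22 mm high. Bystander, stands loose on the bench, to be left where it is. Origin: centre of its underside.
- oilstone: Grey oilstone block, 110 x 40 x 22 mm, long axis x. Bystander, stands loose on the bench, to be left where it is. Origin: centre of its underside.
- hammer: Small hammer, 180 mm, lying down, handle to -x. Bystander, stands loose on the bench, to be left where it is. Origin: centre of its underside.
- brush: Bench brush, 170 mm, lying down, handle to -x. Bystander, stands loose on the bench, to be left where it is. Origin: centre of its underside.
- jar: Amber glass jar, 52 mm across, 60 mm high. Bystander, stands loose on the bench, to be left where it is. Origin: centre of its underside.
Things that resemble listed ones, but are neither listed nor needed, are in the scene too. What is shaped like the graver_a but purple is not meant.

How it is judged:
By the outcome, as a careful person would: the job done as asked, in the order asked, and still so for the second after the job is handed in, with the robot touching nothing.
It also fails if it takes over 72 s, if anything falls off the work surface, if the arm or the gripper's body presses on something with over 40 N, if the wrist force passes 120 N, or if a joint passes its speed limit or range.

## Working session

There is one attempt and no reset: what is moved stays moved. The work goes in short steps, Python scripts to look and compute and a tool call to move; the robot and the scene stay as the last step left them, time stands still between calls to the robot, and variables do not carry over. Pictures are saved under pics/ and viewed, on a budget of 10 in all, crops included, one or two more only if the job needs it, and the job is handed in when it is done.

Besides the shell and the picture viewer there is one more tool, called after "Request:" as name(argument=value, ...) on one line, values as JSON. apply_moves: Moves the arm, as the interface text tells. Its arguments: {"type":"object","properties":{"steps":{"type":"array","items":{"type":"array","items":{"type":"number"}}},"grip_force":{"type":"number"}},"required":["steps"]}

```bash
ls; mkdir -p pics
python3 - <<'E'
from bench import telemetry, read_camera
import cv2, numpy as np
print(telemetry.sense())
for n in ["top","scene"]:
    c=read_camera(n); cv2.imwrite(f"pics/{n}0.png",c["img"][...,::-1]); np.savez(f"{n}0.npz",**c)
    print(n,c["intrinsics"],c["cam_to_world"])
E
```

```text
pics
{'clock': 0.0, 'joint_pos': array([ 5.90432938e+01,  1.18863918e+01,  8.84051747e+01, -4.12341977e-04,
        7.98406525e+01, -8.62308068e+00]), 'joint_vel': array([ 0.06041318, -0.02612375,  0.01872595,  0.02883144,  0.0151137 ,
        0.03593055]), 'joint_efforts': array([ 4.28579970e-04, -3.83033431e+01, -2.91597569e+01, -3.74639940e-04,
        1.04772716e-02,  1.86467759e-05]), 'eef_pos': array([0.21811965, 0.53120688, 0.23010141]), 'tcp_rot': array([-1.79869215e+02, -1.94229482e-02,  1.57666426e+02]), 'wrist_force': array([-0.70300535, -0.136673  , -0.62624281]), 'ft_torque': array([-0.03211538, -0.0199429 , -0.03861951]), 'gripper_width': 0.08514342331656646}
top [[443.15210425   0.         322.52057351]
 [  0.         443.15210425 186.9980672 ]
 [  0.           0.           1.        ]] [[-9.23012020e-03 -9.82869545e-01  1.84071352e-01  2.77734421e-01]
 [-9.99956653e-01  9.29755949e-03 -4.96720662e-04  8.09827733e-02]
 [-1.22320273e-03 -1.84067958e-01 -9.82912758e-01  1.39002327e+00]
 [ 0.00000000e+00  0.00000000e+00  0.00000000e+00  1.00000000e+00]]
scene [[430.55102263   0.         324.59454416]
 [  0.         430.55102263 201.27075561]
 [  0.           0.           1.        ]] [[-4.76337957e-01  5.27794359e-01 -7.03232014e-01  1.28270424e+00]
 [ 8.79261610e-01  2.84946272e-01 -3.81712776e-01  4.97367019e-01]
 [-1.08250983e-03 -8.00149196e-01 -5.99800043e-01  6.94460374e-01]
 [ 0.00000000e+00  0.00000000e+00  0.00000000e+00  1.00000000e+00]]
```

View pics/top0.png

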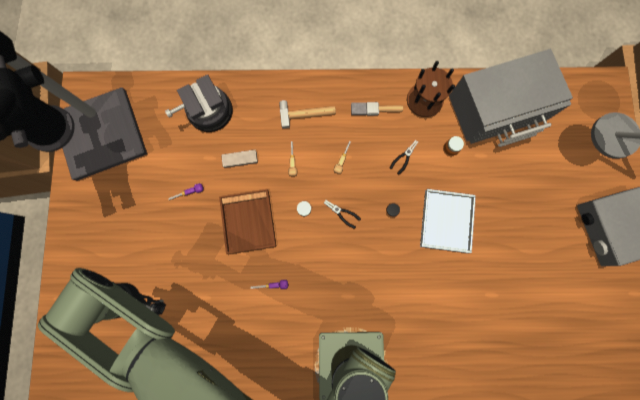

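View pics/scene0.png

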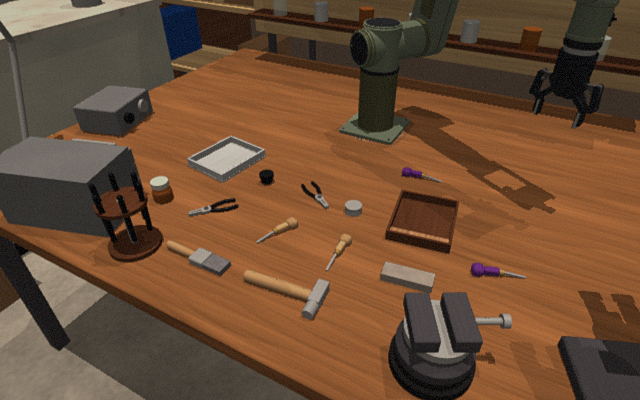

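The top view shows the wooden tray at about (248,222) with its cork edge up. The gravers' knobs are at (293,172) and (340,170), with their points up at y≈142. The metal tray is at (448,221), and the pliers' joints are near (409,152) and (338,208). The purple graver look-alikes stay put. The scene view agrees with this.

```bash
cat > h.py <<'E'
import numpy as np, cv2
from scipy.spatial.transform import Rotation as Ro
def p2w(c,uv,z):
    uv=np.atleast_2d(uv).astype(float); K=c["intrinsics"]; T=c["cam_to_world"]
    d=np.c_[(uv-[K[0,2],K[1,2]])/[K[0,0],K[1,1]],np.ones(len(uv))]@T[:3,:3].T
    s=(z-T[2,3])/d[:,2]; return T[:3,3]+d*s[:,None]
def w2p(c,P):
    T=c["cam_to_world"]; q=(np.atleast_2d(P)-T[:3,3])@T[:3,:3]; q=q@c["intrinsics"].T; return q[:,:2]/q[:,2:]
def cloud(c):
    h,w=c["range_z"].shape; u,v=np.meshgrid(np.arange(w),np.arange(h)); K=c["intrinsics"]; z=c["range_z"]
    P=np.stack([(u-K[0,2])/K[0,0]*z,(v-K[1,2])/K[1,1]*z,z],-1); T=c["cam_to_world"]
    return P@T[:3,:3].T+T[:3,3]
def go(xyz,yaw,s=None):
    """tool-frame shift (cm) and rotvec (deg) from present pose to pointing-down target"""
    from bench import telemetry
    s=s or telemetry.sense(); R0=Ro.from_euler('xyz',s["tcp_rot"],degrees=True)
    R1=Ro.from_euler('xyz',[180,0,yaw],degrees=True)
    sh=R0.inv().apply(np.array(xyz)-s["eef_pos"])*100; rv=(R0.inv()*R1).as_rotvec(degrees=True)
    j1=np.degrees(np.arctan2(xyz[1],xyz[0])); print("shift",sh.round(2),"rot",rv.round(2),"j6~",round(j1+90-yaw,1),"t",round(s["clock"],2))
E
python3 - <<'E'
from h import *
c=dict(np.load("top0.npz")); P=cloud(c); H=P[...,2]
print("bench z",np.median(H[255:275,300:400]),H[255:275,300:400].std())
hsv=cv2.cvtColor(c["img"],cv2.COLOR_RGB2HSV)
for n,(u0,u1,v0,v1) in dict(gA=(278,308,135,182),gB=(328,360,135,182),pA=(384,424,134,180),pB=(318,366,195,232),wood=(212,284,182,260),metal=(415,482,182,260)).items():
    m=(H[v0:v1,u0:u1]>(0.018 if n in("wood","metal") else 0.006)).astype(np.uint8)
    k,l,st,ce=cv2.connectedComponentsWithStats(m); i=1+st[1:,4].argmax(); v,u=np.nonzero(l==i)
    q=P[v+v0,u+u0]; r=cv2.minAreaRect((q[:,:2]*1000).astype(np.float32))
    print(n,st[i],"mean",q.mean(0).round(4),"zmax",q[:,2].max().round(3),"rect",np.round(r[0],1),np.round(r[1],1),round(r[2],1))
for n,uv,z in [("gAknob",(293,173),.011),("gAtip",(292,142),.003),("gBknob",(339,170),.011),("gBtip",(350,142),.003),("pAjaw",(416,141),.006),("pAh1",(392,168),.006),("pAh2",(403,173),.006),("pBjaw",(325,202),.006),("pBh1",(355,226),.006),("pBh2",(359,217),.006)]:
    print(n,p2w(c,uv,z)[0].round(4))
E
```

```text
bench z 0.0009237152867326293 0.07602347739704855
gA [  9   7  10  35 151] mean [0.6098 0.1763 0.0269] zmax 1.39 rect [476.8 149.2] [418.9  41. ] 13.3
gB [  5  12  15  26 143] mean [0.6145 0.023  0.0181] zmax 0.028 rect [627.3  23.6] [32.6 89.1] 71.7
pA [  6   6  28  34 202] mean [ 0.6307 -0.1807  0.0178] zmax 1.39 rect [488.8 -65.1] [ 48.7 511. ] 49.9
pB [  6   5  37  28 235] mean [0.4517 0.0192 0.0227] zmax 1.39 rect [384.8  21.7] [113.6 216.9] 88.7
wood [  7   6  57  66 738] mean [0.4532 0.3195 0.0362] zmax 1.39 rect [417.5 237.6] [358.1 219.2] 79.7
metal [  6   7  55  64 507] mean [ 0.4264 -0.3074  0.0349] zmax 1.39 rect [ 409.4 -154.6] [209.8 497.4] 6.3
gAknob [0.5822 0.1739 0.011 ]
gAtip [0.687 0.178 0.003]
gBknob [0.5906 0.0272 0.011 ]
gBtip [ 0.6852 -0.0103  0.003 ]
pAjaw [ 0.6857 -0.2239  0.006 ]
pAh1 [ 0.5967 -0.1428  0.006 ]
pAh2 [ 0.58   -0.1773  0.006 ]
pBjaw [0.4887 0.0729 0.006 ]
pBh1 [ 0.4119 -0.0201  0.006 ]
pBh2 [ 0.4401 -0.0333  0.006 ]
```

Run:
```python
from h import *
c=dict(np.load("top0.npz")); P=cloud(c); H=P[...,2]
for n,(u0,u1,v0,v1) in dict(gA=(278,308,135,182),gB=(328,360,135,182),pA=(384,424,134,180),pB=(318,366,195,232),wood=(212,284,182,260),metal=(415,482,182,260)).items():
    m=((H>(0.016 if n in("wood","metal") else 0.006))&(H<.05))[v0:v1,u0:u1].astype(np.uint8)
    k,l,st,ce=cv2.connectedComponentsWithStats(m); i=1+st[1:,4].argmax(); v,u=np.nonzero(l==i)
    q=P[v+v0,u+u0]; r=cv2.minAreaRect((q[:,:2]*1000).astype(np.float32))
    print(n,st[i],"mean",q.mean(0).round(4),"zmed",np.median(q[:,2]).round(3),"rect",np.round(r[0],1),np.round(r[1],1),round(r[2],1))
    w,V=np.linalg.eigh(np.cov(q[:,:2].T)); print("   axis",np.degrees(np.arctan2(V[1,1],V[0,1])).round(1))
# trays at wall top, from colour edges: enlarge
im=c["img"][:,:,::-1]
a=cv2.resize(im[182:260,212:284],None,fx=7,fy=7,interpolation=cv2.INTER_CUBIC);b=cv2.resize(im[182:260,415:482],None,fx=4,fy=7,interpolation=cv2.INTER_CUBIC)
cv2.imwrite("pics/trays.png",np.hstack([a,b])[:,:800])
```

```text
gA [  9   7  10  35 150] mean [0.612  0.1769 0.0178] zmed 0.019 rect [627.9 172.8] [ 28.3 112.9] 83.6
   axis -178.4
gB [  5  12  15  26 143] mean [0.6145 0.023  0.0181] zmed 0.018 rect [627.3  23.6] [32.6 89.1] 71.7
   axis 157.3
pA [  6   6  28  34 201] mean [ 0.6325 -0.182   0.011 ] zmed 0.011 rect [ 631.9 -190.3] [ 47.4 127.9] 44.2
   axis 142.4
pB [  6   5  37  28 232] mean [0.4532 0.0187 0.011 ] zmed 0.011 rect [458.   21.5] [126.2  45.2] 51.5
   axis 55.6
wood [  7   6  57  66 759] mean [0.4547 0.3209 0.0267] zmed 0.027 rect [431.  315.7] [181.6 153.3] 8.6
   axis -173.4
metal [  6   7  55  64 537] mean [ 0.4277 -0.3091  0.0262] zmed 0.027 rect [ 426.9 -307.6] [154.7 180.8] 81.7
   axis 175.7
```

Run:
```python
from h import *
go([.60,.175,.20],182)
```

```text
shift [-48.86 -18.43   3.04] rot [ -0.12  -0.04 -24.34] j6~ -75.7 t 0.1
```

Request:
apply_moves(steps=[[-48.9, -18.4, 3, 0, 0, -24.3, 5], [-48.9, -18.4, 3, 0, 0, -24.3, 5], [-48.9, -18.4, 3, 0, 0, -24.3, 5], [-48.9, -18.4, 3, 0, 0, -24.3, 5], [-48.9, -18.4, 3, 0, 0, -24.3, 5], [-48.9, -18.4, 3, 0, 0, -24.3, 5], [-48.9, -18.4, 3, 0, 0, -24.3, 5], [-48.9, -18.4, 3, 0, 0, -24.3, 5], [-48.9, -18.4, 3, 0, 0, -24.3, 5], [-48.9, -18.4, 3, 0, 0, -24.3, 5], [-48.9, -18.4, 3, 0, 0, -24.3, 5], [-48.9, -18.4, 3, 0, 0, -24.3, 5]])

```text
clock: 1.1
eef_pos: [0.5767, 0.1965, 0.2017]
tcp_rot: [-179.9, -0.1, -178.1]
wrist_force: [0.2, 1.4, 0.0]
gripper_width: 0.0501
```

Run:
```python
from h import *
from bench import read_camera,telemetry
c=read_camera("wrist"); cv2.imwrite("pics/w1.png",c["img"][...,::-1]); np.savez("w1.npz",**c)
s=telemetry.sense();print(s["eef_pos"],s["tcp_rot"],c["cam_to_world"].round(3).tolist(),c["intrinsics"][0,0])
go([.61,.175,.20],182,s)
```

```text
[0.58242737 0.19005586 0.20126438] [-1.79595341e+02  1.76073942e-01 -1.78384490e+02] [[-0.033, 0.95, 0.312, 0.496], [0.999, 0.032, 0.01, 0.194], [-0.001, 0.312, -0.95, 0.344], [0.0, 0.0, 0.0, 1.0]] 352.41625235656517
shift [-2.71 -1.58  0.15] rot [-0.41  0.17 -0.39] j6~ -76.0 t 1.15
```

View pics/w1.png

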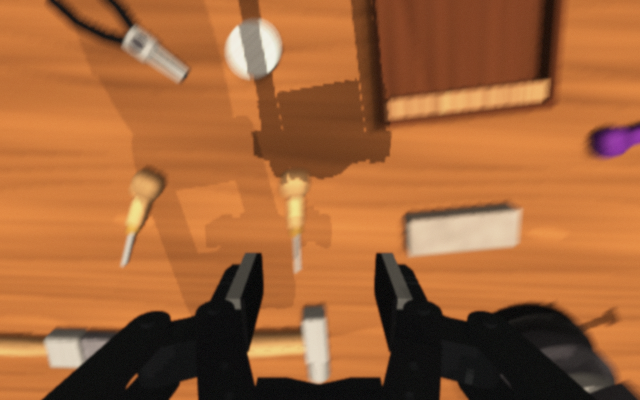

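```bash
cat >> h.py <<'E'
def tool(c,box,head,hmin=.006,base=0.,hmax=.04):
    """cloud in xy box -> lateral mid line, ends. head: approx heading deg"""
    P=cloud(c).reshape(-1,3); x0,x1,y0,y1=box
    P=P[(P[:,0]>x0)&(P[:,0]<x1)&(P[:,1]>y0)&(P[:,1]<y1)&(P[:,2]>hmin+base)&(P[:,2]<hmax+base)]
    o=P[:,:2].mean(0)
    for _ in range(3):
        a=np.radians(head); ax=np.array([np.cos(a),np.sin(a)]); n=np.array([-ax[1],ax[0]])
        s=(P[:,:2]-o)@ax; t=(P[:,:2]-o)@n
        S=[];M=[];W=[]
        for b in np.arange(s.min()+.002,s.max()-.003,.003):
            k=(s>=b)&(s<b+.003)
            if k.sum()>3: lo,hi=np.percentile(t[k],[4,96]); S.append(b+.0015);M.append((lo+hi)/2);W.append(hi-lo)
        p=np.polyfit(S,M,1,w=1/(0.004+np.array(W))); head+=np.degrees(np.arctan(p[0])); o=o+n*p[1]
    lo,hi=np.percentile(s,[.3,99.7]); mid=o+ax*(lo+hi)/2
    print("N",len(P),"head",round(head,1),"lo",(o+ax*lo).round(4),"hi",(o+ax*hi).round(4),"mid",mid.round(4),"len",round(hi-lo,4),"z95",np.percentile(P[:,2],95).round(4))
    print("  widths mm",[f"{(q-lo)*1000:.0f}:{w*1000:.0f}" for q,w in zip(S,W)][::2]); return o+ax*lo,o+ax*hi,head
E
python3 - <<'E'
from h import *
from bench import read_camera,telemetry
c=read_camera("wrist"); np.savez("w2.npz",**c)
s=telemetry.sense();print(s["eef_pos"],s["tcp_rot"],s["joint_vel"].round(2))
P=cloud(c);f=np.abs(P[...,2])<.02;print("bench",np.median(P[...,2][f&(P[...,0]>.6)&(P[...,0]<.7)&(P[...,1]>.08)&(P[...,1]<.15)]))
for nm,b,h in [("gA",(.54,.71,.14,.21),2),("gB",(.55,.71,-.04,.06),-21)]:
    lo,hi,h=tool(c,b,h); a=np.radians(h); print(nm,"grip from heel", (lo+.0425*np.array([np.cos(a),np.sin(a)])).round(4))
    go([*(lo+.0425*np.array([np.cos(a),np.sin(a)])),.06],180+h,s)
E
```

```text
[0.57948355 0.19308656 0.20124734] [-1.79765928e+02 -2.54859206e-02 -1.78430392e+02] [ 4.51 -2.13  2.84  3.85  2.39  2.27]
bench -0.0007963230599475901
N 1459 head 2.2 lo [0.5758 0.1762] hi [0.6818 0.1802] mid [0.6288 0.1782] len 0.1061 z95 0.0215
  widths mm ['3:23', '9:25', '15:25', '21:22', '27:14', '33:14', '39:15', '45:14', '51:15', '57:11', '63:12', '69:4', '75:5', '81:4', '87:4', '93:4', '99:4', '105:4']
gA grip from heel [0.6183 0.1778]
shift [-3.84 -1.57 14.13] rot [-0.23 -0.03 -0.6 ] j6~ -76.1 t 1.2
N 1584 head -24.0 lo [0.5843 0.0381] hi [ 0.6773 -0.0034] mid [0.6308 0.0174] len 0.1019 z95 0.0213
  widths mm ['3:22', '9:24', '15:25', '21:21', '27:13', '33:14', '39:14', '45:14', '51:14', '57:13', '63:11', '69:4', '75:4', '81:5', '87:5', '93:5', '99:4']
gB grip from heel [0.6231 0.0208]
shift [ -3.9  -17.28  14.19] rot [-0.24  0.03 25.59] j6~ -64.1 t 1.2
```

The wrist view shows the wanted gravers at about (295,220) and (138,215), both clear of other things.

Request:
apply_moves(steps=[[-3.8, -1.6, 8, 0, 0, -0.6, 5], [-3.8, -1.6, 14, 0, 0, -0.6, 5], [-3.8, -1.6, 14, 0, 0, -0.6, 5], [-3.8, -1.6, 14, 0, 0, -0.6, 5], [-3.8, -1.6, 16, 0, 0, -0.6, 5], [-3.8, -1.6, 17.5, 0, 0, -0.6, 5], [-3.8, -1.6, 18.5, 0, 0, -0.6, 5], [-3.8, -1.6, 19.2, 0, 0, -0.6, 5], [-3.8, -1.6, 19.5, 0, 0, -0.6, 5], [-3.8, -1.6, 19.7, 0, 0, -0.6, 5], [-3.8, -1.6, 19.7, 0, 0, -0.6, 5], [-3.8, -1.6, 19.7, 0, 0, -0.6, 5]])

```text
clock: 2.2
eef_pos: [0.6187, 0.1776, 0.0055]
tcp_rot: [-179.8, 0.1, -177.8]
wrist_force: [0.3, -0.8, 1.4]
gripper_width: 0.05
```

Request:
apply_moves(steps=[[0, 0, 0.15, 0, 0, 0, 3], [0, 0, 0.15, 0, 0, 0, 2], [0, 0, 0.15, 0, 0, 0, 0.5], [0, 0, 0.15, 0, 0, 0, 0.5], [0, 0, 0.15, 0, 0, 0, 0.5], [0, 0, 0.15, 0, 0, 0, 0.5], [0, 0, -1, 0, 0, 0, 0.5], [0, 0, -3, 0, 0, 0, 0.5], [0, 0, -6, 0, 0, 0, 0.5], [0, 0, -9, 0, 0, 0, 0.5], [0, 0, -9, 0, 0, 0, 0.5], [0, 0, -9, 0, 0, 0, 0.5]], grip_force=40)

```text
clock: 3.2
eef_pos: [0.6206, 0.1783, 0.0988]
tcp_rot: [-179.8, 0.4, -177.8]
wrist_force: [-0.7, -0.7, -1.0]
gripper_width: 0.015
```

Run:
```python
from h import *
from bench import read_camera,telemetry
c=read_camera("wrist"); cv2.imwrite("pics/w3.png",c["img"][...,::-1]); np.savez("w3.npz",**c)
s=telemetry.sense();print(s["eef_pos"],s["tcp_rot"],s["gripper_width"])
P=cloud(c); m=(P[...,2]>.015)&(P[...,2]<.04)&(P[...,1]>.2)&(P[...,1]<.45)&(P[...,0]<.56)&(P[...,0]>.3)
print(m.sum()); q=P[m]; r=cv2.minAreaRect((q[:,:2]*1000).astype(np.float32)); print(r)
```

```text
[0.61879343 0.17798532 0.09647358] [-1.79790502e+02  1.66174217e-01 -1.77823029e+02] 0.015041950700727263
8574
((504.66424560546875, 303.0466613769531), (37.09609603881836, 106.44747924804688), 8.627721786499023)
```

View pics/w3.png

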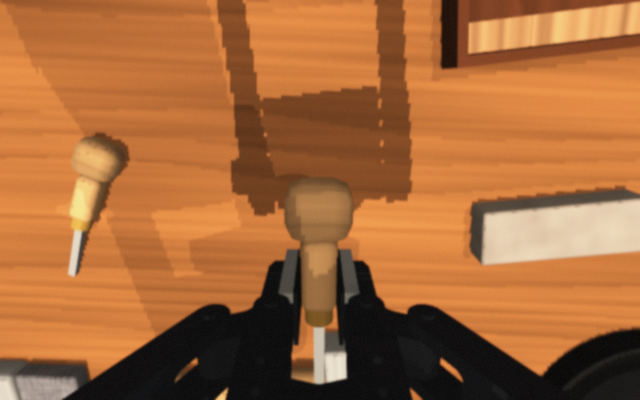

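Graver A is held straight, with its knob at (320,205) and its blade down the middle. Next I move it over the wooden tray.

Run:
```python
from h import *
go([.4033,.3449,.07],188.6)
```

```text
shift [20.91 17.51  2.52] rot [-0.22  0.15 -6.42] j6~ -58.1 t 3.25
```

Request:
apply_moves(steps=[[20.9, 17.5, 0, 0, 0, -6.4, 0.5], [20.9, 17.5, 0, 0, 0, -6.4, 0.5], [20.9, 17.5, 0, 0, 0, -6.4, 0.5], [20.9, 17.5, 0, 0, 0, -6.4, 0.5], [20.9, 17.5, 0, 0, 0, -6.4, 0.5], [20.9, 17.5, 0, 0, 0, -6.4, 0.5], [20.9, 17.5, 0, 0, 0, -6.4, 0.5], [20.9, 17.5, 0, 0, 0, -6.4, 0.5], [20.9, 17.5, 0, 0, 0, -6.4, 0.5], [20.9, 17.5, 1.5, 0, 0, -6.4, 0.5], [20.9, 17.5, 2.5, 0, 0, -6.4, 0.5], [20.9, 17.5, 2.5, 0, 0, -6.4, 0.5]])

```text
clock: 4.25
eef_pos: [0.4019, 0.3426, 0.067]
tcp_rot: [-179.6, -0.2, -171.5]
wrist_force: [0.0, 0.1, -0.9]
gripper_width: 0.0149
```

Run:
```python
from h import *
from bench import read_camera,telemetry
c=read_camera("wrist"); cv2.imwrite("pics/w4.png",c["img"][...,::-1]); np.savez("w4.npz",**c)
s=telemetry.sense();print(s["eef_pos"],s["tcp_rot"],s["gripper_width"],s["wrist_force"])
go([.4033,.3449,.0105],188.6,s)
```

```text
[0.40249875 0.34300638 0.06804392] [-1.79649488e+02 -1.24807768e-01 -1.71516445e+02] 0.014889366580877205 [-0.72781479  0.21312988 -0.74814182]
shift [-0.12  0.21  5.75] rot [-0.35 -0.13 -0.12] j6~ -58.1 t 4.3
```

View pics/w4.png

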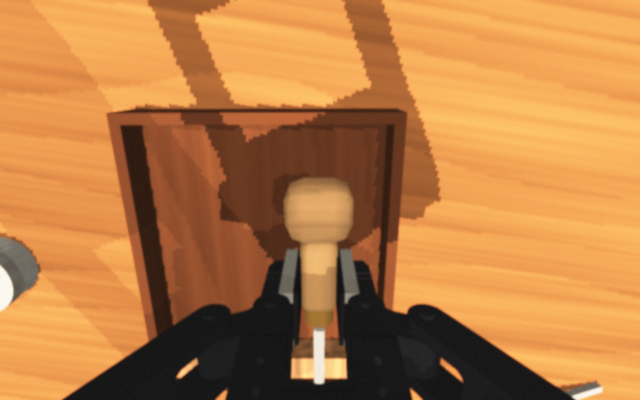

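The graver lines up with the tray sides and sits inside the right-hand wall, which is at x≈395 px. Next I lower it gently.

Request:
apply_moves(steps=[[-0.1, 0.2, 1, 0, 0, 0, 0.5], [-0.1, 0.2, 2.5, 0, 0, 0, 0.5], [-0.1, 0.2, 4, 0, 0, 0, 0.5], [-0.1, 0.2, 4.8, 0, 0, 0, 0.5], [-0.1, 0.2, 5.2, 0, 0, 0, 0.5], [-0.1, 0.2, 5.4, 0, 0, 0, 0.5], [-0.1, 0.2, 5.55, 0, 0, 0, 0.5], [-0.1, 0.2, 5.65, 0, 0, 0, 0.5], [-0.1, 0.2, 5.7, 0, 0, 0, 0.5], [-0.1, 0.2, 5.75, 0, 0, 0, 0.5], [-0.1, 0.2, 5.75, 0, 0, 0, 0.5]])

```text
clock: 5.22
eef_pos: [0.4035, 0.345, 0.011]
tcp_rot: [-179.7, -0.1, -171.5]
wrist_force: [0.0, 0.3, 0.8]
gripper_width: 0.0148
```

Request:
apply_moves(steps=[[0, 0, 0.05, 0, 0, 0, 0.5], [0, 0, 0.1, 0, 0, 0, 0.5], [0, 0, 0.1, 0, 0, 0, 0.5]])

```text
clock: 5.47
eef_pos: [0.4039, 0.3453, 0.0109]
tcp_rot: [-179.7, -0.0, -171.5]
wrist_force: [-1.7, -1.6, 6.0]
gripper_width: 0.0151
```

Contact is felt at about 6 N. Next I release and rise.

Request:
apply_moves(steps=[[0, 0, 0, 0, 0, 0, 2], [0, 0, 0, 0, 0, 0, 3], [0, 0, 0, 0, 0, 0, 3], [0, 0, 0, 0, 0, 0, 3], [0, 0, -1, 0, 0, 0, 3], [0, 0, -3, 0, 0, 0, 3], [0, 0, -6, 0, 0, 0, 3], [0, 0, -10, 0, 0, 0, 5], [0, 0, -10, 0, 0, 0, 5], [0, 0, -10, 0, 0, 0, 5]])

```text
clock: 6.3
eef_pos: [0.4064, 0.3474, 0.1148]
tcp_rot: [-179.9, 0.4, -171.5]
wrist_force: [0.3, -0.2, -0.4]
gripper_width: 0.05
```

Run:
```python
from h import *
from bench import read_camera,telemetry
c=read_camera("wrist"); cv2.imwrite("pics/w5.png",c["img"][...,::-1]); np.savez("w5.npz",**c)
s=telemetry.sense();print(s["eef_pos"],s["gripper_width"])
tool(c,(.33,.44,.32,.37),8,hmin=.006,base=.006)
go([.6231,.0208,.11],156,s)
```

```text
[0.40459352 0.34633974 0.11243587] 0.04981807987814318
N 3587 head 8.3 lo [0.336  0.3363] hi [0.4382 0.3511] mid [0.3871 0.3437] len 0.1033 z95 0.0281
  widths mm ['3:46', '24:14', '30:24', '36:25', '42:25', '48:20', '54:15', '60:14', '66:15', '72:14', '78:14', '84:12', '90:12', '96:4', '102:4']
shift [-16.8  -35.42   0.43] rot [-0.2  0.2 32.5] j6~ -64.1 t 6.35
```

Graver A lies flat (its top is at 28 mm, i.e. 22 + 6). Its heading is 8.3°. Next is graver B.

Request:
apply_moves(steps=[[-16.8, -35.4, 0, 0, 0, 32.5, 5], [-16.8, -35.4, 0, 0, 0, 32.5, 5], [-16.8, -35.4, 0, 0, 0, 32.5, 5], [-16.8, -35.4, 0, 0, 0, 32.5, 5], [-16.8, -35.4, 0, 0, 0, 32.5, 5], [-16.8, -35.4, 0, 0, 0, 32.5, 5], [-16.8, -35.4, 0, 0, 0, 32.5, 5], [-16.8, -35.4, 0, 0, 0, 32.5, 5], [-16.8, -35.4, 0, 0, 0, 32.5, 5], [-16.8, -35.4, 0, 0, 0, 32.5, 5], [-16.8, -35.4, 0, 0, 0, 32.5, 5], [-16.8, -35.4, 0, 0, 0, 32.5, 5]])

```text
clock: 7.35
eef_pos: [0.6218, 0.0206, 0.1124]
tcp_rot: [-179.8, 0.0, 155.9]
wrist_force: [-0.7, 1.2, 0.0]
gripper_width: 0.05
```

Run:
```python
from h import *
from bench import read_camera,telemetry
c=read_camera("wrist"); np.savez("w6.npz",**c)
s=telemetry.sense();print(s["eef_pos"],s["gripper_width"])
lo,hi,h=tool(c,(.55,.71,-.03,.06),-24); a=np.radians(h); g=lo+.0425*np.array([np.cos(a),np.sin(a)]); print(g)
go([*g,.005],180+h,s)
go([.6231,.0208,.005],156,s)
```

```text
[0.62126437 0.02182736 0.11251801] 0.05031283003040326
N 2727 head -23.0 lo [0.5839 0.0361] hi [ 0.6799 -0.0047] mid [0.6319 0.0157] len 0.1043 z95 0.0217
  widths mm ['3:22', '9:25', '15:25', '21:22', '27:13', '33:14', '39:15', '45:15', '51:15', '57:12', '63:12', '69:5', '75:4', '81:4', '87:4', '93:4', '99:5', '105:4']
[0.62305549 0.01951125]
shift [-0.26 -0.11 10.75] rot [-0.16 -0.   -0.98] j6~ -65.2 t 7.4
shift [-2.100e-01  1.000e-02  1.075e+01] rot [-0.16 -0.   -0.02] j6~ -64.1 t 7.4
```

Request:
apply_moves(steps=[[-0.3, -0.1, 3, 0, 0, -1, 5], [-0.3, -0.1, 6, 0, 0, -1, 5], [-0.3, -0.1, 8, 0, 0, -1, 5], [-0.3, -0.1, 9.5, 0, 0, -1, 5], [-0.3, -0.1, 10.2, 0, 0, -1, 5], [-0.3, -0.1, 10.6, 0, 0, -1, 5], [-0.3, -0.1, 10.8, 0, 0, -1, 5], [-0.3, -0.1, 10.8, 0, 0, -1, 5], [-0.3, -0.1, 10.8, 0, 0, -1, 3.5], [-0.3, -0.1, 10.8, 0, 0, -1, 2.5]])

```text
clock: 8.23
eef_pos: [0.6245, 0.0194, 0.0059]
tcp_rot: [-179.9, 0.1, 157.0]
wrist_force: [0.4, 0.2, 0.8]
gripper_width: 0.0264
```

Request:
apply_moves(steps=[[0, 0, 0, 0, 0, 0, 2], [0, 0, 0, 0, 0, 0, 0.5], [0, 0, 0, 0, 0, 0, 0.5], [0, 0, 0, 0, 0, 0, 0.5], [0, 0, 0, 0, 0, 0, 0.5], [0, 0, -1, 0, 0, 0, 0.5], [0, 0, -3, 0, 0, 0, 0.5], [0, 0, -6, 0, 0, 0, 0.5], [0, 0, -9, 0, 0, 0, 0.5], [0, 0, -9, 0, 0, 0, 0.5], [0, 0, -9, 0, 0, 0, 0.5]], grip_force=40)

```text
clock: 9.15
eef_pos: [0.6264, 0.0195, 0.099]
tcp_rot: [-180.0, 0.4, 157.0]
wrist_force: [0.2, -0.3, -0.3]
gripper_width: 0.0146
```

Run:
```python
from h import *
go([.4132,.2797,.07],188.6)
```

```text
shift [29.82 15.62  2.66] rot [ -0.15   0.42 -31.61] j6~ -64.5 t 9.15
```

Request:
apply_moves(steps=[[29.8, 15.6, 0, 0, 0, -31.6, 0.5], [29.8, 15.6, 0, 0, 0, -31.6, 0.5], [29.8, 15.6, 0, 0, 0, -31.6, 0.5], [29.8, 15.6, 0, 0, 0, -31.6, 0.5], [29.8, 15.6, 0, 0, 0, -31.6, 0.5], [29.8, 15.6, 0, 0, 0, -31.6, 0.5], [29.8, 15.6, 0, 0, 0, -31.6, 0.5], [29.8, 15.6, 0, 0, 0, -31.6, 0.5], [29.8, 15.6, 0, 0, 0, -31.6, 0.5], [29.8, 15.6, 0, 0, 0, -31.6, 0.5], [29.8, 15.6, 1.5, 0, 0, -31.6, 0.5], [29.8, 15.6, 2.5, 0, 0, -31.6, 0.5]])

```text
clock: 10.15
eef_pos: [0.4136, 0.2786, 0.0706]
tcp_rot: [-179.7, 0.3, -171.4]
wrist_force: [-0.3, -1.0, -0.5]
gripper_width: 0.0152
```

Run:
```python
from h import *
from bench import read_camera,telemetry
c=read_camera("wrist"); cv2.imwrite("pics/w7.png",c["img"][...,::-1]); np.savez("w7.npz",**c)
s=telemetry.sense();print(s["eef_pos"],s["tcp_rot"],s["gripper_width"],s["wrist_force"])
go([.4132,.2797,.0115],188.6,s)
```

```text
[0.41178817 0.2774406  0.06823217] [-1.79632842e+02  5.69121773e-02 -1.71487631e+02] 0.014786102960668089 [-0.59869643 -1.21439099 -1.91714153]
shift [-0.17  0.24  5.67] rot [-0.37  0.06 -0.09] j6~ -64.5 t 10.2
```

View pics/w7.png

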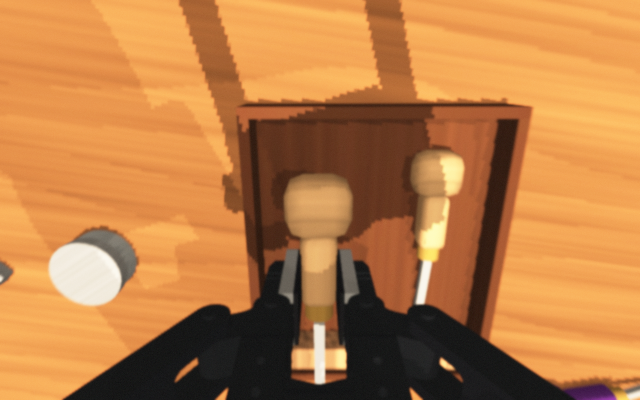

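Graver A lies at (435,210) along the tray. Graver B is held between it and the left wall, so I lower it.

Request:
apply_moves(steps=[[-0.2, 0.2, 1, 0, 0, 0, 0.5], [-0.2, 0.2, 2.5, 0, 0, 0, 0.5], [-0.2, 0.2, 4, 0, 0, 0, 0.5], [-0.2, 0.2, 4.8, 0, 0, 0, 0.5], [-0.2, 0.2, 5.2, 0, 0, 0, 0.5], [-0.2, 0.2, 5.4, 0, 0, 0, 0.5], [-0.2, 0.2, 5.5, 0, 0, 0, 0.5], [-0.2, 0.2, 5.6, 0, 0, 0, 0.5], [-0.2, 0.2, 5.7, 0, 0, 0, 0.5], [-0.2, 0.2, 5.75, 0, 0, 0, 0.5], [-0.2, 0.2, 5.75, 0, 0, 0, 0.5]])

```text
clock: 11.12
eef_pos: [0.414, 0.2791, 0.0131]
tcp_rot: [-179.6, 0.1, -171.5]
wrist_force: [-5.4, -5.3, 14.2]
gripper_width: 0.0149
```

Request:
apply_moves(steps=[[0, 0, -0.05, 0, 0, 0, 1.5], [0, 0, -0.05, 0, 0, 0, 2], [0, 0, -0.05, 0, 0, 0, 3], [0, 0, -0.05, 0, 0, 0, 3], [0, 0, -0.05, 0, 0, 0, 3], [0, 0, -1, 0, 0, 0, 3], [0, 0, -3, 0, 0, 0, 3], [0, 0, -6, 0, 0, 0, 3], [0, 0, -10, 0, 0, 0, 5], [0, 0, -13, 0, 0, 0, 5], [0, 0, -13, 0, 0, 0, 5], [0, 0, -13, 0, 0, 0, 5]])

```text
clock: 12.12
eef_pos: [0.4157, 0.281, 0.1462]
tcp_rot: [-179.7, 0.4, -171.4]
wrist_force: [-1.1, 0.1, -0.8]
gripper_width: 0.0498
```

Run:
```python
from h import *
from bench import read_camera,telemetry
c=read_camera("wrist"); np.savez("w8.npz",**c)
s=telemetry.sense();print(s["eef_pos"],s["gripper_width"])
tool(c,(.353,.45,.255,.31),8,hmin=.006,base=.006)
go([.469,.0355,.15],231.5,s)
```

```text
[0.41404133 0.2802395  0.14401036] 0.05019435521137272
N 2177 head 7.9 lo [0.3517 0.2716] hi [0.4487 0.2851] mid [0.4002 0.2783] len 0.098 z95 0.0277
  widths mm ['21:19', '27:25', '33:26', '39:24', '45:15', '51:15', '57:14', '63:14', '69:14', '75:14', '81:12', '87:11', '93:4']
shift [ -1.8  -25.02  -0.42] rot [ -0.44   0.   -42.96] j6~ -137.2 t 12.17
```

Request:
apply_moves(steps=[[-1.8, -25, -0.5, 0, 0, -43, 5], [-1.8, -25, -0.5, 0, 0, -43, 5], [-1.8, -25, -0.5, 0, 0, -43, 5], [-1.8, -25, -0.5, 0, 0, -43, 5], [-1.8, -25, -0.5, 0, 0, -43, 5], [-1.8, -25, -0.5, 0, 0, -43, 5], [-1.8, -25, -0.5, 0, 0, -43, 5], [-1.8, -25, -0.5, 0, 0, -43, 5], [-1.8, -25, -0.5, 0, 0, -43, 5], [-1.8, -25, -0.5, 0, 0, -43, 5]])

```text
clock: 13.0
eef_pos: [0.4675, 0.0359, 0.1491]
tcp_rot: [-179.8, -0.2, -128.6]
wrist_force: [0.2, 1.5, -0.1]
gripper_width: 0.0499
```

Run:
```python
from h import *
from bench import read_camera,telemetry
c=read_camera("wrist"); cv2.imwrite("pics/w9.png",c["img"][...,::-1]); np.savez("w9.npz",**c)
s=telemetry.sense();print(s["eef_pos"],s["tcp_rot"],s["gripper_width"])
lo,hi,h=tool(c,(.39,.52,-.06,.10),53,hmin=.005,hmax=.016)
a=np.radians(h); g=hi-.045*np.array([np.cos(a),np.sin(a)]); print(g, w2p(c,[*g,.011]))
go([*g,.003],180+h,s)
```

```text
[0.4675887  0.03650757 0.14937024] [-179.78000362   -0.23387954 -128.473341  ] 0.049779640262283716
N 3387 head 55.0 lo [ 0.4209 -0.0273] hi [0.4923 0.0747] mid [0.4566 0.0237] len 0.1245 z95 0.0114
  widths mm ['3:38', '9:39', '15:41', '21:43', '27:44', '33:42', '39:40', '45:37', '51:35', '57:31', '63:26', '69:21', '75:18', '81:18', '87:17', '93:13', '99:12', '105:11', '111:11', '117:10', '123:9']
[0.46645017 0.03779815] [[320.51128094 184.60290786]]
shift [-0.09  0.23 14.64] rot [-0.21 -0.24 -3.47] j6~ -140.4 t 13.05
```

View pics/w9.png

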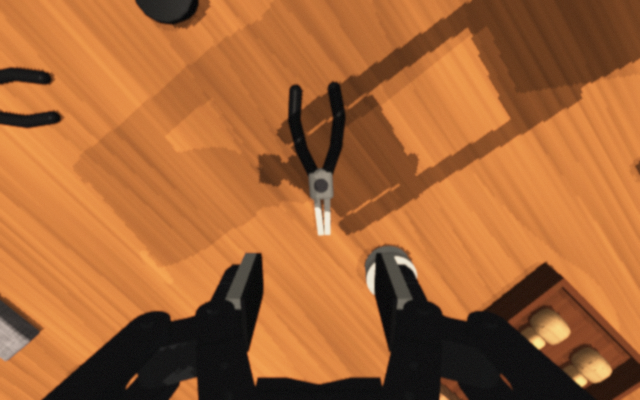

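The computed grip point (320.5,184.6) falls right on the pliers' pivot in the picture. The tin at (390,265) is clear of the fingers, so I go down.

Request:
apply_moves(steps=[[-0.1, 0.2, 4, 0, 0, -3.5, 3.8], [-0.1, 0.2, 8, 0, 0, -3.5, 3.8], [-0.1, 0.2, 11, 0, 0, -3.5, 3.8], [-0.1, 0.2, 12.5, 0, 0, -3.5, 3.8], [-0.1, 0.2, 13.5, 0, 0, -3.5, 3.8], [-0.1, 0.2, 14.1, 0, 0, -3.5, 3.8], [-0.1, 0.2, 14.4, 0, 0, -3.5, 3.8], [-0.1, 0.2, 14.6, 0, 0, -3.5, 3.8], [-0.1, 0.2, 14.7, 0, 0, -3.5, 3.8], [-0.1, 0.2, 14.7, 0, 0, -3.5, 3.8], [-0.1, 0.2, 14.7, 0, 0, -3.5, 3]])

```text
clock: 13.97
eef_pos: [0.4677, 0.0376, 0.0033]
tcp_rot: [-179.7, -0.2, -125.0]
wrist_force: [0.3, 0.2, -0.5]
gripper_width: 0.0301
```

Request:
apply_moves(steps=[[0, 0, 0.05, 0, 0, 0, 2.5], [0, 0, 0.05, 0, 0, 0, 1], [0, 0, 0.05, 0, 0, 0, 0.5], [0, 0, 0.05, 0, 0, 0, 0.5], [0, 0, 0.05, 0, 0, 0, 0.5], [0, 0, -1, 0, 0, 0, 0.5], [0, 0, -3, 0, 0, 0, 0.5], [0, 0, -6, 0, 0, 0, 0.5], [0, 0, -9, 0, 0, 0, 0.5], [0, 0, -9, 0, 0, 0, 0.5], [0, 0, -9, 0, 0, 0, 0.5]], grip_force=60)

```text
clock: 14.88
eef_pos: [0.4693, 0.038, 0.0957]
tcp_rot: [-179.4, -0.0, -125.0]
wrist_force: [0.1, -0.0, -1.5]
gripper_width: 0.0179
```

Run:
```python
from h import *
from bench import telemetry
s=telemetry.sense()
C=np.array([.427,-.3076]); a=np.radians(-7.5); ax=np.array([np.cos(a),np.sin(a)]); n=np.array([-ax[1],ax[0]])
for t in (.034,-.034):
    g=C+ax*.018+n*t; print(g.round(4)); go([*g,.08],172.5,s)
```

```text
[ 0.4493 -0.2762]
shift [ 26.9  -16.36   1.75] rot [-0.54  0.28 62.52] j6~ -114.1 t 14.88
[ 0.4404 -0.3437]
shift [ 32.93 -19.49   1.78] rot [-0.54  0.28 62.52] j6~ -120.5 t 14.88
```

Request:
apply_moves(steps=[[32.9, -19.4, 0, 0, 0, 62.5, 0.5], [32.9, -19.4, 0, 0, 0, 62.5, 0.5], [32.9, -19.4, 0, 0, 0, 62.5, 0.5], [32.9, -19.4, 0, 0, 0, 62.5, 0.5], [32.9, -19.4, 0, 0, 0, 62.5, 0.5], [32.9, -19.4, 0, 0, 0, 62.5, 0.5], [32.9, -19.4, 0, 0, 0, 62.5, 0.5], [32.9, -19.4, 0, 0, 0, 62.5, 0.5], [32.9, -19.4, 0, 0, 0, 62.5, 0.5], [32.9, -19.4, 0, 0, 0, 62.5, 0.5], [32.9, -19.4, 1, 0, 0, 62.5, 0.5], [32.9, -19.4, 1.5, 0, 0, 62.5, 0.5]])

```text
clock: 15.88
eef_pos: [0.4383, -0.3413, 0.0801]
tcp_rot: [-179.9, 0.3, 172.5]
wrist_force: [-1.1, 0.9, -2.0]
gripper_width: 0.0178
```

Run:
```python
from h import *
from bench import read_camera,telemetry
c=read_camera("wrist"); cv2.imwrite("pics/w10.png",c["img"][...,::-1]); np.savez("w10.npz",**c)
s=telemetry.sense();print(s["eef_pos"],s["tcp_rot"],s["gripper_width"],s["wrist_force"])
P=cloud(c).reshape(-1,3); q=P[(P[:,2]>.016)&(P[:,2]<.034)&(P[:,0]<.46)&(P[:,0]>.3)&(P[:,1]<-.2)&(P[:,1]>-.42)]
print(len(q),cv2.minAreaRect((q[:,:2]*1000).astype(np.float32)))
b=P[(P[:,2]>.05)&(P[:,2]<.13)&(P[:,0]<.43)]; print(len(b),np.percentile(b[:,2],[5,50,95]) if len(b) else '')
tool(c,(.36,.43,-.40,-.29),-8,hmin=.05,hmax=.10)
go([.4404,-.3437,.010],172.5,s)
```

```text
[ 0.43762446 -0.33957746  0.07886332] [1.79984604e+02 1.70235951e-01 1.72559487e+02] 0.018087871095898288 [-0.27284795  0.96792064 -1.27534843]
11002 ((403.9066162109375, -304.3690185546875), (152.53717041015625, 134.2874298095703), 81.9837646484375)
13713 [0.08227926 0.08561763 0.12772413]
N 9827 head -26.5 lo [ 0.3586 -0.3209] hi [ 0.4336 -0.3466] mid [ 0.3961 -0.3338] len 0.0792 z95 0.0921
  widths mm ['2:9', '8:34', '14:41', '20:42', '26:43', '32:43', '38:41', '44:39', '50:36', '56:33', '62:28', '68:26', '74:13']
shift [-0.31 -0.37  6.89] rot [0.02 0.17 0.06] j6~ -120.5 t 15.93
```

View pics/w10.png

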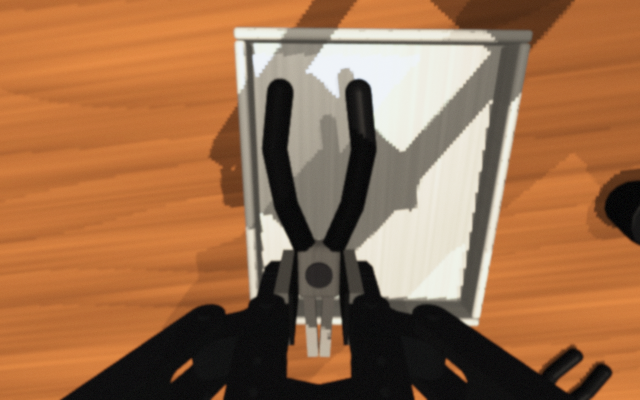

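The pliers are held straight and sit inside the metal tray's outline, with the handles at (280,90) and (358,90). Next I lower them.

Request:
apply_moves(steps=[[-0.3, -0.3, 1, 0, 0, 0.5, 0.5], [-0.3, -0.3, 2.5, 0, 0, 0.5, 0.5], [-0.3, -0.3, 4, 0, 0, 0.5, 0.5], [-0.3, -0.3, 5.2, 0, 0, 0.5, 0.5], [-0.3, -0.3, 6, 0, 0, 0.5, 0.5], [-0.3, -0.3, 6.4, 0, 0, 0.5, 0.5], [-0.3, -0.3, 6.6, 0, 0, 0.5, 0.5], [-0.3, -0.3, 6.75, 0, 0, 0.5, 0.5], [-0.3, -0.3, 6.85, 0, 0, 0.5, 0.5], [-0.3, -0.3, 6.9, 0, 0, 0.5, 0.5], [-0.3, -0.3, 6.9, 0, 0, 0.5, 0.5]])

```text
clock: 16.85
eef_pos: [0.4407, -0.3434, 0.0104]
tcp_rot: [-180.0, 0.2, 172.1]
wrist_force: [0.8, 0.2, -1.8]
gripper_width: 0.0183
```

Request:
apply_moves(steps=[[0, 0, 0.05, 0, 0, 0, 0.5], [0, 0, 0.1, 0, 0, 0, 0.5], [0, 0, 0.15, 0, 0, 0, 0.5], [0, 0, 0.15, 0, 0, 0, 0.5]])

```text
clock: 17.18
eef_pos: [0.4411, -0.3438, 0.0098]
tcp_rot: [-179.9, 0.3, 172.1]
wrist_force: [-1.4, 1.0, 4.4]
gripper_width: 0.018
```

Request:
apply_moves(steps=[[0, 0, 0, 0, 0, 0, 2.3], [0, 0, 0, 0, 0, 0, 3], [0, 0, 0, 0, 0, 0, 3], [0, 0, 0, 0, 0, 0, 3], [0, 0, -1, 0, 0, 0, 3], [0, 0, -3, 0, 0, 0, 3], [0, 0, -6, 0, 0, 0, 3], [0, 0, -10, 0, 0, 0, 4], [0, 0, -14, 0, 0, 0, 5], [0, 0, -14, 0, 0, 0, 5], [0, 0, -14, 0, 0, 0, 5]])

```text
clock: 18.1
eef_pos: [0.4425, -0.3457, 0.1544]
tcp_rot: [-179.6, 0.7, 172.1]
wrist_force: [-0.5, 0.1, -0.5]
gripper_width: 0.0501
```

Run:
```python
from h import *
from bench import read_camera,telemetry
c=read_camera("wrist"); np.savez("w11.npz",**c)
s=telemetry.sense();print(s["eef_pos"],s["gripper_width"])
P=cloud(c); im=c["img"]
m=(P[...,2]>.0125)&(P[...,2]<.022)&(P[...,0]>.35)&(P[...,0]<.50)&(P[...,1]<-.29)&(P[...,1]>-.375)
q=P[m];print(len(q),np.percentile(q[:,2],[5,50,95]),cv2.minAreaRect((q[:,:2]*1000).astype(np.float32)))
go([.645,-.2025,.15],136,s)
```

```text
[ 0.44109045 -0.34421757  0.15166548] 0.04999047439581306
3411 [0.0131949  0.01543299 0.01764645] ((418.9541015625, -347.28741455078125), (59.75114440917969, 130.33045959472656), 81.68838500976562)
shift [-18.24  16.85   0.24] rot [-0.05  0.45 36.06] j6~ -63.4 t 18.15
```

Request:
apply_moves(steps=[[-18.2, 16.8, 0, 0, 0, 36, 5], [-18.2, 16.8, 0, 0, 0, 36, 5], [-18.2, 16.8, 0, 0, 0, 36, 5], [-18.2, 16.8, 0, 0, 0, 36, 5], [-18.2, 16.8, 0, 0, 0, 36, 5], [-18.2, 16.8, 0, 0, 0, 36, 5], [-18.2, 16.8, 0, 0, 0, 36, 5], [-18.2, 16.8, 0, 0, 0, 36, 5], [-18.2, 16.8, 0, 0, 0, 36, 5], [-18.2, 16.8, 0, 0, 0, 36, 5], [-18.2, 16.8, 0, 0, 0, 36, 5]])

```text
clock: 19.07
eef_pos: [0.6428, -0.2041, 0.1516]
tcp_rot: [180.0, 0.3, 136.0]
wrist_force: [0.7, 0.4, -0.9]
gripper_width: 0.0501
```

Run:
```python
from h import *
from bench import read_camera,telemetry
c=read_camera("wrist"); cv2.imwrite("pics/w12.png",c["img"][...,::-1]); np.savez("w12.npz",**c)
s=telemetry.sense();print(s["eef_pos"],s["tcp_rot"],s["gripper_width"])
lo,hi,h=tool(c,(.56,.71,-.25,-.12),-38,hmin=.005,hmax=.016)
a=np.radians(h); g=hi-.045*np.array([np.cos(a),np.sin(a)]); print(g, w2p(c,[*g,.011]))
go([*g,.003],180+h,s)
```

```text
[ 0.64307093 -0.20418902  0.15201641] [179.94587474   0.37057134 135.93938225] 0.05020579321820684
N 3341 head -37.7 lo [ 0.5879 -0.1476] hi [ 0.6863 -0.2236] mid [ 0.6371 -0.1856] len 0.1244 z95 0.0112
  widths mm ['3:37', '9:39', '15:41', '21:43', '27:44', '33:41', '39:40', '45:37', '51:36', '57:31', '63:26', '69:21', '75:18', '81:18', '87:18', '93:14', '99:12', '105:11', '111:10', '117:10', '123:10']
[ 0.65070924 -0.19612736] [[331.51811268 182.70439537]]
shift [ 0.11  1.1  14.9 ] rot [ 0.03  0.37 -6.38] j6~ -69.1 t 19.12
```

View pics/w12.png

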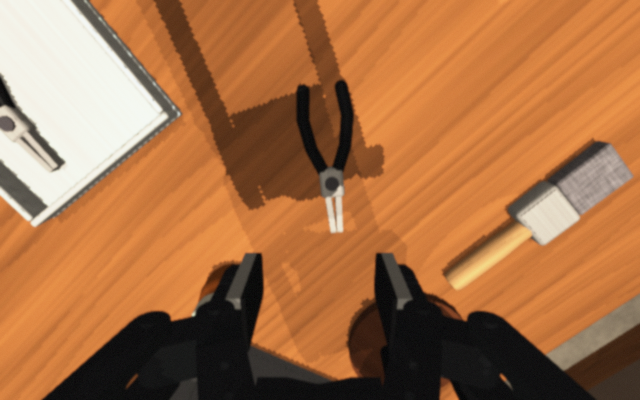

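The grip point (331,183) is on the pivot. The jar, brush and peg stand are well away from the gripper's path, and the first pliers lie in the tray.

Request:
apply_moves(steps=[[0.1, 1.1, 4, 0, 0, -6.4, 3.8], [0.1, 1.1, 8, 0, 0, -6.4, 3.8], [0.1, 1.1, 11, 0, 0, -6.4, 3.8], [0.1, 1.1, 12.7, 0, 0, -6.4, 3.8], [0.1, 1.1, 13.7, 0, 0, -6.4, 3.8], [0.1, 1.1, 14.3, 0, 0, -6.4, 3.8], [0.1, 1.1, 14.6, 0, 0, -6.4, 3.8], [0.1, 1.1, 14.8, 0, 0, -6.4, 3.8], [0.1, 1.1, 14.9, 0, 0, -6.4, 3.8], [0.1, 1.1, 14.9, 0, 0, -6.4, 3.8], [0.1, 1.1, 14.9, 0, 0, -6.4, 3]])

```text
clock: 20.03
eef_pos: [0.6517, -0.1966, 0.0044]
tcp_rot: [180.0, 0.5, 142.3]
wrist_force: [0.9, 0.1, 0.2]
gripper_width: 0.0303
```

Request:
apply_moves(steps=[[0, 0, 0.1, 0, 0, 0, 2.5], [0, 0, 0.1, 0, 0, 0, 1], [0, 0, 0.1, 0, 0, 0, 0.5], [0, 0, 0.1, 0, 0, 0, 0.5], [0, 0, 0.1, 0, 0, 0, 0.5], [0, 0, -1, 0, 0, 0, 0.5], [0, 0, -3, 0, 0, 0, 0.5], [0, 0, -6, 0, 0, 0, 0.5], [0, 0, -9, 0, 0, 0, 0.5], [0, 0, -9, 0, 0, 0, 0.5], [0, 0, -9, 0, 0, 0, 0.5]], grip_force=60)

```text
clock: 20.95
eef_pos: [0.6527, -0.1969, 0.0976]
tcp_rot: [179.9, 0.8, 142.3]
wrist_force: [-0.5, 1.2, -1.1]
gripper_width: 0.0179
```

Run:
```python
from h import *
C=np.array([.427,-.3076]); a=np.radians(-8); ax=np.array([np.cos(a),np.sin(a)]); n=np.array([-ax[1],ax[0]])
g=C+ax*.018+n*.034; print(g.round(4)); go([*g,.08],172)
```

```text
[ 0.4496 -0.2764]
shift [ 11.25 -18.71   1.56] rot [ -0.1    0.81 -29.66] j6~ -113.6 t 20.95
```

Request:
apply_moves(steps=[[11.2, -18.7, 0, 0, 0, -29.7, 0.5], [11.2, -18.7, 0, 0, 0, -29.7, 0.5], [11.2, -18.7, 0, 0, 0, -29.7, 0.5], [11.2, -18.7, 0, 0, 0, -29.7, 0.5], [11.2, -18.7, 0, 0, 0, -29.7, 0.5], [11.2, -18.7, 0, 0, 0, -29.7, 0.5], [11.2, -18.7, 0, 0, 0, -29.7, 0.5], [11.2, -18.7, 0, 0, 0, -29.7, 0.5], [11.2, -18.7, 1, 0, 0, -29.7, 0.5], [11.2, -18.7, 1.5, 0, 0, -29.7, 0.5], [11.2, -18.7, 1.5, 0, 0, -29.7, 0.5]])

```text
clock: 21.87
eef_pos: [0.4499, -0.275, 0.0785]
tcp_rot: [-179.8, 0.6, 172.1]
wrist_force: [0.1, 0.5, -0.8]
gripper_width: 0.0183
```

Run:
```python
from h import *
from bench import read_camera,telemetry
c=read_camera("wrist"); cv2.imwrite("pics/w13.png",c["img"][...,::-1]); np.savez("w13.npz",**c)
s=telemetry.sense();print(s["eef_pos"],s["tcp_rot"],s["gripper_width"],s["wrist_force"])
go([.4496,-.2764,.010],172,s)
```

```text
[ 0.45014817 -0.27530617  0.07910558] [-179.79819722    0.62003936  172.13773767] 0.01779420697219298 [ 0.20204095  0.50442969 -1.17226599]
shift [ 0.11 -0.09  6.91] rot [-0.2   0.62  0.14] j6~ -113.6 t 21.92
```

View pics/w13.png

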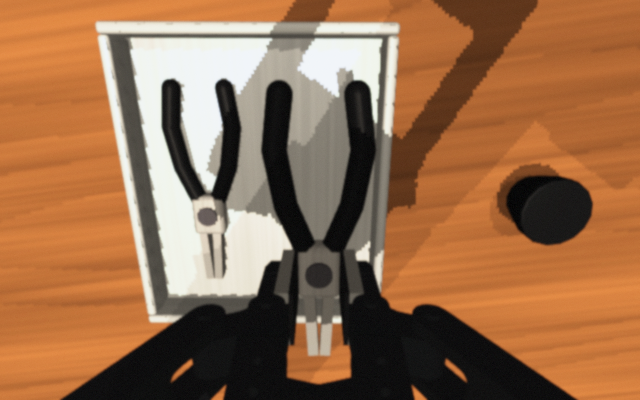

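The first pliers lie flat on the left at (205,180). The held pair clears them and the right-hand wall, so I lower it.

Request:
apply_moves(steps=[[0.1, -0.1, 1, 0, 0.5, 0, 0.5], [0.1, -0.1, 2.5, 0, 0.5, 0, 0.5], [0.1, -0.1, 4, 0, 0.5, 0, 0.5], [0.1, -0.1, 5.2, 0, 0.5, 0, 0.5], [0.1, -0.1, 6, 0, 0.5, 0, 0.5], [0.1, -0.1, 6.4, 0, 0.5, 0, 0.5], [0.1, -0.1, 6.6, 0, 0.5, 0, 0.5], [0.1, -0.1, 6.75, 0, 0.5, 0, 0.5], [0.1, -0.1, 6.85, 0, 0.5, 0, 0.5], [0.1, -0.1, 6.9, 0, 0.5, 0, 0.5], [0.1, -0.1, 6.9, 0, 0.5, 0, 0.5]])

```text
clock: 22.83
eef_pos: [0.4501, -0.2769, 0.0106]
tcp_rot: [-179.8, 0.2, 172.1]
wrist_force: [0.7, -0.5, -0.3]
gripper_width: 0.018
```

Request:
apply_moves(steps=[[0, 0, 0.05, 0, 0, 0, 0.5], [0, 0, 0.1, 0, 0, 0, 0.5], [0, 0, 0.1, 0, 0, 0, 0.5]])

```text
clock: 23.08
eef_pos: [0.4504, -0.2772, 0.0105]
tcp_rot: [-179.7, 0.2, 172.1]
wrist_force: [-1.0, 0.9, 4.7]
gripper_width: 0.0177
```

Contact again. I release, rise, and move back out of the top camera's view.

Request:
apply_moves(steps=[[0, 0, 0, 0, 0, 0, 2.3], [0, 0, 0, 0, 0, 0, 3], [0, 0, 0, 0, 0, 0, 3], [0, 0, 0, 0, 0, 0, 3], [0, 0, -1, 0, 0, 0, 3], [0, 0, -3, 0, 0, 0, 3], [0, 0, -6, 0, 0, 0, 3], [0, 0, -10, 0, 0, 0, 4], [0, 0, -14, 0, 0, 0, 5], [0, 0, -18, 0, 0, 0, 5], [0, 0, -20, 0, 0, 0, 5], [0, 0, -20, 0, 0, 0, 5]])

```text
clock: 24.08
eef_pos: [0.4531, -0.2789, 0.2183]
tcp_rot: [-179.3, 0.9, 172.2]
wrist_force: [0.5, -1.9, -0.2]
gripper_width: 0.0501
```

Request:
apply_moves(steps=[[9, -20, 0, 0, 0, 0, 5], [9, -20, 0, 0, 0, 0, 5], [9, -20, 0, 0, 0, 0, 5], [9, -20, 0, 0, 0, 0, 5], [9, -20, 0, 0, 0, 0, 5], [9, -20, 0, 0, 0, 0, 5], [9, -20, 0, 0, 0, 0, 5], [9, -20, 0, 0, 0, 0, 5], [9, -20, 0, 0, 0, 0, 5], [9, -20, 0, 0, 0, 0, 5]])

```text
clock: 24.92
eef_pos: [0.3375, -0.463, 0.219]
tcp_rot: [-179.4, 0.9, 172.3]
wrist_force: [0.3, 0.5, -0.5]
gripper_width: 0.05
```

Run:
```python
from h import *
from bench import read_camera,telemetry
im={}
for n in("top","scene"):
    c=read_camera(n); im[n]=c; np.savez(n+"1.npz",**c)
a=cv2.resize(im["top"]["img"][80:270,150:500],(800,434),interpolation=cv2.INTER_CUBIC)
cv2.imwrite("pics/final.png",a[...,::-1])
# bystanders before/after
o=dict(np.load("top0.npz")); P0,P1=cloud(o),cloud(im["top"])
for n,(u0,u1,v0,v1) in dict(hammer=(275,337,95,135),brush=(345,405,95,122),stone=(217,262,145,172),tin=(294,314,199,219),loupe=(383,402,201,219),jar=(444,468,134,157),purple1=(165,208,178,203),purple2=(248,292,277,293)).items():
    r=[]
    for P in(P0,P1):
        q=P[v0:v1,u0:u1].reshape(-1,3); q=q[(q[:,2]>.006)&(q[:,2]<.1)]; r.append(q[:,:2].mean(0)*1000)
    print(n,(r[1]-r[0]).round(1))
s=telemetry.sense(); print(s["clock"],s["eef_pos"],s["wrist_force"])
```

```text
hammer [ 0.5 -0.8]
brush [-0.3  1.1]
stone [0.4 0.1]
tin [0.2 0.5]
loupe [-0.7  0.6]
jar [ 0.3 -0.5]
purple1 [-1.8 -3.9]
purple2 [-0.1 -1.3]
25.0167 [ 0.33756648 -0.46333068  0.21928392] [-0.68644012 -0.40891669 -0.31441159]
```

View pics/final.png

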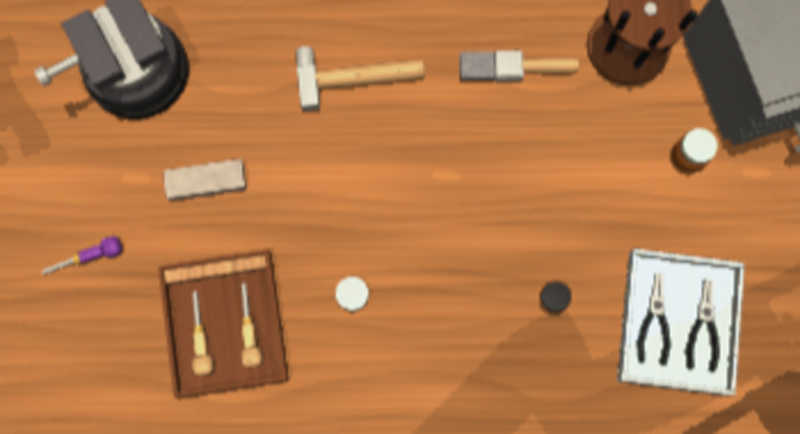

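All four tools lie in their trays: the gravers at (202,335) and (250,325) with their points towards the cork, the pliers at (655,320) and (708,325). I hand the job in.

```bash
python3 -c "
from bench import ticket; print(ticket.sign_off())"
```

```text
the job is handed in; nothing more can be done
None
```

I placed both gravers in the wooden tray with their points towards the cork, then both pliers in the metal tray. Each tool was lowered until it touched the tray floor (4–14 N at the wrist) and only then released. The job took about 25 s of the 72 s allowed.

**Gravers:** depth readings after release put both knob tops at about 28 mm, which is right for lying flat, and both lie along the tray.

**Pliers:** depth readings put the top of the first pair at about 17 mm, so it lies flat. The second pair I checked only in the final top view, where all four tools lie inside their trays.

**Bystanders:** the six listed ones measured within about 1 mm of where they started, which is the measurement noise.

**One check disagreed:** one of the purple look-alikes read about 4 mm off. It is thin and the arm never went near it, so I take that as depth noise, but I did not re-measure it.

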